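# Pack the signal tower and sweep the tray

## Robot

A 7-joint arm with a two-finger parallel gripper is mounted at the origin on the work surface. World frame = base frame: x ahead of the robot, y to its left, z up, the work surface at z = 0. Lengths are in m, angles in rad, forces in N, time in s.
With the tool pointing down it reaches from about 0.4 to 0.85 m from the base axis. Payload 10.4 kg.
Tool frame: the origin (TCP) lies at the very end of the fingers, on their centre line; the grasp point (between the pads) lies 19 mm behind it; z points along the fingers, y is the line along which they close (so a half turn about z gives the same grasp; the last joint's range is limited). The gripper opens to 85 mm and grips with 20 to 120 N. Pads are 22 mm wide; open, the fingers measure 114 mm over their backs; the gripper's body (76 mm by 85 mm) begins 54 mm behind the grasp point. The pads swing forward as they close: fully open they stand 13 mm farther back than shut.
Start: joints at [1.129, 0.332, -0.065, 1.46, 0.022, 1.35, -0.088], TCP at [0.254, -0.571, 0.231] pointing down, gripper open.
Joint ranges: [-2.6, 2.6], [-0.5, 2.12], [-1.47, 1.34], [0.16, 2.42], [-1.27, 4.41], [0.06, 2.06], [-2.6, 2.6]. Speed limits (rad/s): [2.22, 2.22, 2.79, 2.79, 3.14, 3.14, 3.14].

## Interface

Orientations are given as a unit quaternion [x, y, z, w].
In Python, from workcell import * gives the robot as it stands.
- The arm moves only by the tool step_arm, never from a script. Its argument "commands" is one flat list of numbers, 7 for each row, row after row: the finger opening in mm, from 0 to 85.4, then the shift along the world's x, y, z as a fraction of full scale, then the turn, a rotation vector about the world's x, y, z as a fraction of full scale. A call has exactly 10 rows; each row is the pose to reach, as a shift and turn from the pose commanded when the call began, turning the shorter way round; what a row does not reach only later rows make up. Full scale, the value 1, is 0.6 m for a shift and pi rad for a turn. A row lasts 1/8 s, in which the tool goes at most 62.5 mm and 10.7 degrees, less where a joint would pass 70% of its speed; a pose out of reach is approached as far as the arm can. A call with a number of a shift or a turn outside -1 to 1 is refused whole. A call with a gripper value outside its range is refused whole. The fingers move at their own pace and stop on an object; "squeeze" is the grip in N (left out, the last holds). Time passes only in rows, so rows that repeat a pose let the fingers close, or fill a call up. It gives the time, the measured TCP pose, the force, the opening and the grip force at its end, in the units of the state.
- get_obs(): the state, without advancing time (a new reading comes with each control period).
- camera(name): name is "side" or "top" or "wrist"; returns the picture (420x560x3 uint8, red, green, blue); there is no depth.
- camera_params(name): a dict with "mtx" (3x3 intrinsics, pixels), "extrinsics" (4x4, takes a point from world to camera coordinates); the wrist camera has in their place "tool_from_camera" (4x4, takes a point from camera to tool coordinates, whose origin is the TCP and whose axes are the flange's). Camera axes: x right, y down, z forward; pixel columns grow to the right and rows downward; lengths in m; the calibration is good to about 2 mm. A picture is of the moment at which its call begins: read the wrist's pose just before it. camera_params takes no time and is no camera call.
- hand_in(): hands the job in; it is judged then, once.
The state is a dict: "clock": time; "joint_pos": joint angles; "joint_velocities": joint speeds; "tau": joint torques, N m; "position": TCP position; "ee_rot": TCP orientation; "ft_force": force on the tool from outside, world axes, zero at the start; "torque": the same for the moment, N m; "grip_width": opening from 0.0 (shut) to 1.0 (fully open); "grasp_force": force on a finger pad.
Only numpy, scipy, OpenCV 4.12 (cv2) and the standard library are available. Lean on these libraries where they do the work, as an engineer would, in place of code of your own. Each camera call takes 0.05 s, during which the arm holds its last target. There are 200 camera calls.

## Task

Pack the standing model signal tower into the empty middle bay of the wooden transport tray so that nothing sticks up above the rim: first lay it down gently on one of its broad faces on the open layout board and let go of it, then take it again from above and set it flat on the floor of the bay, between the two low strips. Only then take the check bar by its grip and sweep it along the rim, all the way to the other end of the tray, without forcing it against the models. Do not let the tower topple over by itself, and leave the two packed wagons and all other models where they are.

Things in the scene. Friction and masses are not known exactly. Their poses are not given: they have to be found in the camera images.
- tower_mid (a point): centre of the loose wooden signal tower (0.2 kg) with slate roof: 145 mm tall along its z, 60 wide along y, 44 deep along x. Walls are straight to 120 mm; the roof narrows from 56 to 24 mm in y only. Windows are on the two broad faces (+x, -x). It starts standing on the board (z = 0), this point 72.5 mm up; lying on a broad face, 22 mm up. On a narrow face it is too high for the tray.
- tray: fixed plywood tray, 185 mm along its x, 310 mm along its y; floor 8 mm thick, rim 58 mm above the board; origin under its centre. Side walls 10 mm thick. Along y: 32 mm end block, 81 mm bay with a wagon, 6 mm strip, 72 mm empty bay, 6 mm strip, 81 mm bay with a wagon, 32 mm end block. The strips are only 14 mm high above the floor.
- bay (a point): centre of the floor of the empty middle bay, 8 mm above the board and 50 mm below the rim; axes as the tray's. The bay is 165 mm long along x between the side walls and 72 mm wide along y between the two low strips. The tower lies here with its long axis along x, either end first.
- bar (a joint): travel of the check bar in m along the tray's +y: 0 over the -y end block, 0.274 at its stop over the +y end block; starts at 0 to 0.03. It slides with about 1.5 N of friction and stays where left. The aluminium bar lies across the tray, 200 mm along x, 24 mm along y, 8 mm thick; its underside passes 1.5 mm above the rim.
- bar_grip (a point): point on the bar's grip, an upright wooden block in the middle of the bar, 30 mm along the tray's x, 16 mm along its y, standing 36 mm above the bar's top face. The point is on its axis, 22 mm above the bar's top face, 14 mm below the grip's top, about 90 mm above the board. It moves with the bar; axes as the tray's.
- wagon_a: low wooden wagon with a load of round logs packed in the tray's -y bay: 150 mm along x, 46 mm wide, 33 mm high; origin under its centre. Stays where it is.
- wagon_b: low wooden wagon with a load of planks packed in the tray's +y bay: 150 mm along x, 46 mm wide, 33 mm high; origin under its centre. Stays where it is.
- truck: toy delivery truck, 90 x 38 x 52 mm, bystander; origin under its centre
- tree_a: bottle-brush fir tree on a white foot, 48 mm across, 110 mm tall, bystander; origin under its centre
- tree_b: smaller fir tree on a white foot, 48 mm across, 85 mm tall, bystander; origin under its centre
- shed: small shed with a slate roof, 78 x 68 x 70 mm, bystander; origin under its centre
- fence: short white fence, 120 mm along its x, 14 x 34 mm, bystander; origin under its centre
Things that resemble listed ones, but are neither listed nor needed, are in the scene too. Leave any purple or yellow look-alike of the part that bears tower_mid alone.

How it is judged:
By the outcome, as a careful person would: the job done as asked, in the order asked, and still so for the second after the job is handed in, with the robot touching nothing.
It also fails if it takes over 67 s, if anything falls off the work surface, if the arm or the gripper's body presses on something with over 40 N, if the wrist force passes 120 N, or if a joint passes its speed limit or range.

## Working session

There is one attempt and no reset: what is moved stays moved. The work goes in short steps, Python scripts to look and compute and a tool call to move; the robot and the scene stay as the last step left them, time stands still between calls to the robot, and variables do not carry over. Pictures are saved under pics/ and viewed, at most 10 in all, crops included, and the job is handed in when it is done.

Besides the shell and the picture viewer there is one more tool, called after "Call:" by a JSON object that holds its "name" and its "arguments", one argument or row to a line. step_arm: Moves the arm, as the interface text tells. Its arguments: {"type":"object","properties":{"commands":{"type":"array","items":{"type":"number"}},"squeeze":{"type":"number"}},"required":["commands"]}

```bash
mkdir -p pics; python3 - <<'E'
from workcell import *
import cv2,numpy as np
np.set_printoptions(precision=4,suppress=True)
for n in ["top","side"]:
    im=camera(n); cv2.imwrite(f"pics/{n}0.png",cv2.cvtColor(im,cv2.COLOR_RGB2BGR)); p=camera_params(n); print(n,p["mtx"],p["extrinsics"])
print(camera_params("wrist")); o=get_obs(); print({k:np.round(o[k],3) for k in o})
E
```

```text
top [[469.6047   0.     276.299 ]
 [  0.     469.6047 211.2871]
 [  0.       0.       1.    ]] [[-0.0275 -0.9996  0.0005 -0.0213]
 [-0.9775  0.0268 -0.2091  0.5774]
 [ 0.209  -0.0062 -0.9779  1.1204]
 [ 0.      0.      0.      1.    ]]
side [[519.3795   0.     282.4354]
 [  0.     519.3795 204.6513]
 [  0.       0.       1.    ]] [[-0.8943 -0.4475  0.0022  0.4995]
 [-0.3546  0.7056 -0.6135  0.2585]
 [ 0.273  -0.5494 -0.7897  1.3635]
 [ 0.      0.      0.      1.    ]]
{'mtx': array([[305.937 ,   0.    , 276.1663],
       [  0.    , 305.937 , 207.7988],
       [  0.    ,   0.    ,   1.    ]]), 'tool_from_camera': array([[-0.0002, -0.9477, -0.3193,  0.0814],
       [ 1.    , -0.0001, -0.0003, -0.0006],
       [ 0.0003, -0.3193,  0.9477, -0.1427],
       [ 0.    ,  0.    ,  0.    ,  1.    ]])}
{'clock': np.float64(0.1), 'joint_pos': array([ 1.129,  0.333, -0.065,  1.461,  0.022,  1.35 , -0.089]), 'joint_velocities': array([-0.001, -0.003, -0.001, -0.001, -0.001, -0.001, -0.001]), 'tau': array([  0.002, -62.674,   0.049, -39.243,   0.016,   0.007,   0.   ]), 'position': array([ 0.254, -0.571,  0.231]), 'ee_rot': array([ 0.978,  0.208, -0.   , -0.001]), 'ft_force': array([-0.757, -0.583,  0.201]), 'torque': array([-0.025, -0.   , -0.036]), 'grasp_force': np.float64(0.0), 'grip_width': np.float64(0.998)}
```

View pics/top0.png

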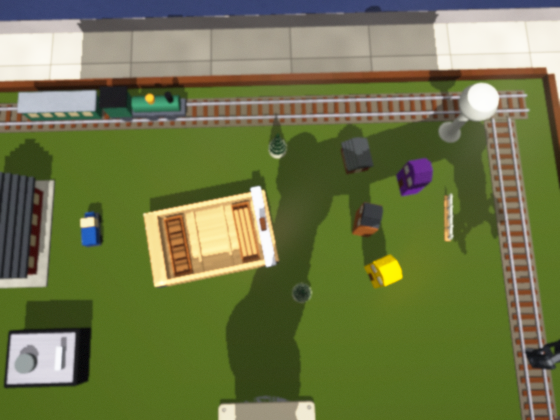

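View pics/side0.png

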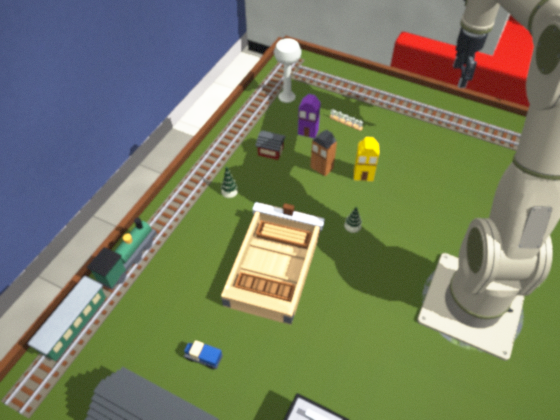

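The top view shows the tray with corners at about (145,212), (262,190), (275,265), (155,284), and the bar at its right end (world -y). The brown tower is at about (367,219), with the purple one at (414,177) and the yellow one at (384,271). The side view shows the tower at about (323,152) with a window face towards the camera. I'll enlarge both.

```bash
python3 - <<'E'
import cv2,numpy as np
t=cv2.imread("pics/top0.png");s=cv2.imread("pics/side0.png")
r=lambda im,x,y,w,h,f:cv2.resize(im[y:y+h,x:x+w],None,fx=f,fy=f,interpolation=cv2.INTER_CUBIC)
a=r(t,135,180,150,110,5.333)[:580]
cv2.imwrite("pics/c1.png",cv2.resize(r(t,135,180,150,110,5),(750,550)))
cv2.imwrite("pics/c2.png",np.hstack([r(t,335,190,65,60,6),r(s,295,122,65,60,6)]))
E
```

```text
(no output)
```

View pics/c1.png

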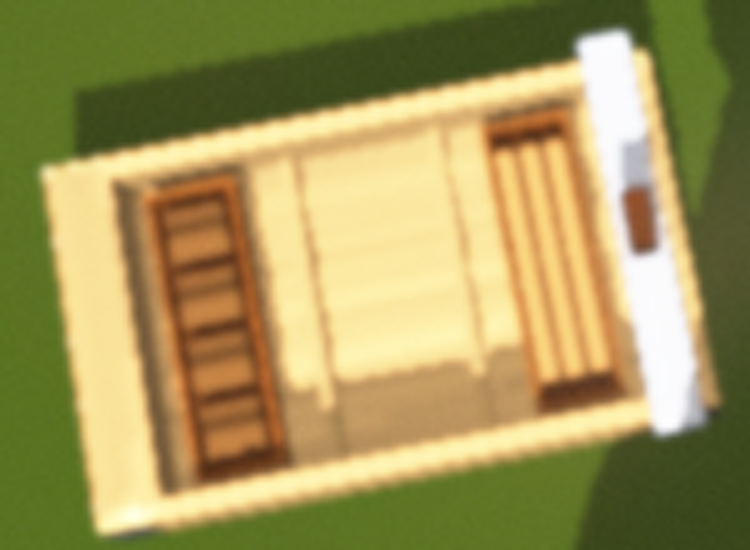

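View pics/c2.png

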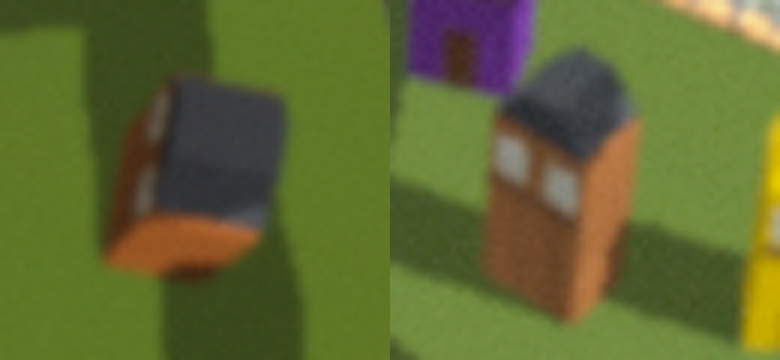

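The crops show the tower's window faces pointing to about world ±y, its lit narrow face towards -x, and the tray's rim corners clearly. Next I'll fit poses from the corner points.

```bash
cat > h.py <<'E'
import numpy as np,cv2
from workcell import *
from scipy.optimize import least_squares
from scipy.spatial.transform import Rotation as R
np.set_printoptions(precision=4,suppress=True)
def proj(n,P):
    p=camera_params(n); E=p["extrinsics"]; c=np.atleast_2d(P)@E[:3,:3].T+E[:3,3]; q=c@p["mtx"].T; return q[:,:2]/q[:,2:]
def w2(pose,L):
    x,y,a=pose; L=np.atleast_2d(L); c,s=np.cos(a),np.sin(a)
    return np.c_[x+c*L[:,0]-s*L[:,1], y+s*L[:,0]+c*L[:,1], L[:,2]]
def ray(n,uv,z):
    p=camera_params(n); E=p["extrinsics"]; C=-E[:3,:3].T@E[:3,3]; d=E[:3,:3].T@np.linalg.solve(p["mtx"],[uv[0],uv[1],1]); return C+d*(z-C[2])/d[2]
E
python3 - <<'E'
from h import *
c=lambda a,o,f:np.array(a)/f+np.array(o)
rim=c([(42,168),(100,532),(652,48),(718,405)],(135,180),5)
L=np.array([(.0925,.155,.058),(-.0925,.155,.058),(.0925,-.155,.058),(-.0925,-.155,.058)])
f=lambda p:(proj("top",w2(p,L))-rim).ravel()
s=least_squares(f,[.5,.1,.1]); print("tray",s.x,s.fun)
bar=[ray("top",c(q,(135,180),5),.0675) for q in [(578,38),(630,32),(658,433),(704,425)]]
a=s.x[2]; inv=lambda P:np.array([[np.cos(a),np.sin(a)],[-np.sin(a),np.cos(a)]])@(np.array(P)[:2]-s.x[:2])
print("bar corners in tray",[inv(b) for b in bar])
g=[ray("top",c(q,(135,180),5),.1035) for q in [(625,190),(652,185),(633,250),(657,247)]]; print("grip top",[inv(b) for b in g])
# tower: x=window normal (+y world), y local => narrow face toward -x world is +y local
Ls=np.array([(.022,-.03,0),(.022,.03,0),(.022,.03,.12),(-.022,.03,.12),(.022,-.03,.12)])
ps=c([(485-390,275),(183,322),(190,160),(247,120),(107,118)],(295,122),6)
Lt=np.array([(.022,.03,0),(.022,.03,.12),(-.022,.03,.12),(-.022,.03,0)])
pt=c([(105,264),(158,215),(262,235),(215,272)],(335,190),6)
f=lambda p:np.r_[(proj("side",w2(p,Ls))-ps).ravel(),(proj("top",w2(p,Lt))-pt).ravel()]
s=least_squares(f,[.5,-.2,1.6],loss="soft_l1"); print("tower",s.x,np.degrees(s.x[2]),f(s.x).reshape(-1,2))
for n,q in [("purple",(414,177)),("yellow",(384,271))]: print(n,ray("top",q,.12))
for n,q in [("treeb",(302,293)),("shed",(357,155)),("fence",(449,217)),("treea",(278,148))]: print(n,ray("top",q,.04))
E
```

```text
tray [0.5162 0.1278 0.173 ] [ 0.524  -0.0719 -0.3462 -0.1032 -0.7726  0.2111  0.5853 -0.0167]
bar corners in tray [array([ 0.1027, -0.1211]), array([ 0.1006, -0.1475]), array([-0.1008, -0.1219]), array([-0.1014, -0.1447])]
grip top [array([ 0.0138, -0.1291]), array([ 0.0136, -0.1424]), array([-0.0158, -0.1273]), array([-0.0167, -0.1388])]
tower [ 0.5491 -0.261   1.4282] 81.8312053688499 [[-0.7718 -0.7017]
 [ 0.5718 -0.4156]
 [ 2.1778 -0.0459]
 [ 0.3535 -2.059 ]
 [-1.0078 -1.3016]
 [-0.1903  0.2917]
 [-0.9897  0.3001]
 [ 0.2025 -0.9328]
 [-1.7723  0.8652]]
purple [ 0.6398 -0.373   0.12  ]
yellow [ 0.4152 -0.2831  0.12  ]
treeb [ 0.373 -0.095  0.04 ]
shed [ 0.7266 -0.2535  0.04  ]
fence [ 0.5541 -0.478   0.04  ]
treea [ 0.7516 -0.0464  0.04  ]
```

Call:
{"name": "step_arm", "arguments": {
  "commands": [85,0.1,0.1,0.115,0,0,0.08,85,0.2,0.2,0.115,0,0,0.15,85,0.3,0.3,0.115,0,0,0.2,85,0.4,0.4,0.115,0,0,0.26,85,0.492,0.5,0.115,0,0,0.32,85,0.492,0.56,0.115,0,0,0.32,85,0.492,0.56,0.115,0,0,0.32,85,0.492,0.56,0.115,0,0,0.32,85,0.492,0.56,0.115,0,0,0.32,85,0.492,0.56,0.115,0,0,0.32],
  "squeeze": 30
}}

```text
clock: 1.35
position: [0.5488, -0.2361, 0.3]
ee_rot: [0.757, 0.653, -0.0, -0.0]
ft_force: [0.9, -0.6, -0.8]
grip_width: 0.995
grasp_force: 0.0
```

```bash
cat >> h.py <<'E'
def wpar(o):
    p=camera_params("wrist"); T=np.eye(4); T[:3,:3]=R.from_quat(o["ee_rot"]).as_matrix(); T[:3,3]=o["position"]
    return p["mtx"],np.linalg.inv(T@p["tool_from_camera"])
def wproj(par,P):
    K,E=par; c=np.atleast_2d(P)@E[:3,:3].T+E[:3,3]; q=c@K.T; return q[:,:2]/q[:,2:]
def snap(name):
    o=get_obs(); par=wpar(o); im=cv2.cvtColor(camera("wrist"),cv2.COLOR_RGB2BGR)
    cv2.imwrite(f"pics/{name}.png",im); np.savez(f"pics/{name}.npz",K=par[0],E=par[1])
    print({k:np.round(o[k],3) for k in ["clock","joint_pos","position","ee_rot","ft_force","grip_width","grasp_force"]}); return im,par
E
python3 -c "
from h import *
snap('w1')"
```

```text
{'clock': np.float64(1.35), 'joint_pos': array([ 0.678,  0.277, -0.435,  1.409,  0.117,  1.482,  0.099]), 'position': array([ 0.549, -0.236,  0.3  ]), 'ee_rot': array([ 0.757,  0.653, -0.   , -0.   ]), 'ft_force': array([ 0.866, -0.594, -0.837]), 'grip_width': np.float64(0.995), 'grasp_force': np.float64(0.0)}
```

View pics/w1.png

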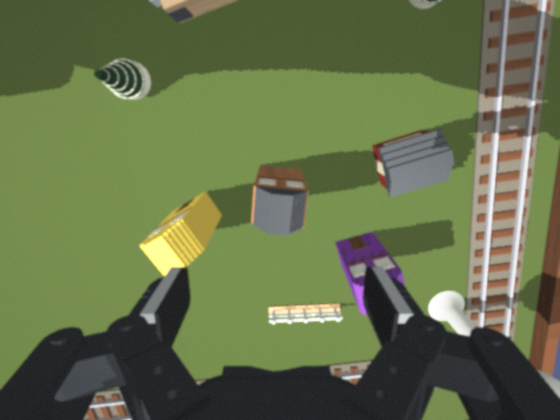

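The wrist view shows the tower from above at (252–308, 166–233), its window face pointing up in the image, and the yellow, purple and shed models clear of it. I'll refine the tower pose with a silhouette fit over the three views.

```bash
cat > fit.py <<'E'
from h import *
V=np.array([(sx*.022,sy*w,z) for sx in(1,-1) for sy in(1,-1) for w,z in((.03,0),(.03,.12),(.028,.12),(.012,.145))])
def mask(im,box):
    x,y,w,h=box; f=8; c=cv2.resize(im[y:y+h,x:x+w],None,fx=f,fy=f,interpolation=cv2.INTER_CUBIC).astype(int)
    b,g,r=c[...,0],c[...,1],c[...,2]
    m=((g-b<12)|(r>g)).astype(np.uint8)   # not green
    m=cv2.morphologyEx(m,cv2.MORPH_OPEN,np.ones((9,9))); n,l,st,_=cv2.connectedComponentsWithStats(m)
    k=1+np.argmax(st[1:,4]); return (l==k).astype(np.uint8)
views=[]
d=np.load("pics/w1.npz"); par=(d["K"],d["E"])
for n,f,box in [("top0",lambda P:proj("top",P),(338,195,56,50)),("side0",lambda P:proj("side",P),(305,124,40,56)),("w1",lambda P:wproj(par,P),(236,155,90,90))]:
    views.append((n,f,box,mask(cv2.imread(f"pics/{n}.png"),box)))
def miss(v,p):
    n,f,(x,y,w,h),m=v
    q=((f(w2(p,V))-[x-.0,y-.0]+.5)*8-.5).astype(np.float32); r=np.zeros_like(m); cv2.fillConvexPoly(r,cv2.convexHull(q).round().astype(np.int32),1)
    return (r!=m).sum()/m.sum()
from scipy.optimize import minimize
for vs in (views,views[2:],views[:2]):
    s=minimize(lambda p:sum(miss(v,p*[1,1,10]) for v in vs),[.549,-.261,.143],method="Nelder-Mead",options=dict(initial_simplex=np.array([[.549,-.261,.143],[.56,-.261,.143],[.549,-.25,.143],[.549,-.261,.153]]),xatol=1e-5,fatol=1e-5))
    print(s.x*[1,1,10],[miss(v,s.x*[1,1,10]) for v in vs])
big=[]
for v in views:
    n,f,(x,y,w,h),m=v; q=((f(w2(s.x*[1,1,10],V))-[x,y]+.5)*8-.5).astype(np.int32)
E
python3 fit.py
```

```text
[ 0.5475 -0.2599  1.3392] [np.float64(0.052790141693716104), np.float64(0.23437767261531445), np.float64(0.06788692045332599)]
[ 0.5474 -0.2609  1.3277] [np.float64(0.055811913571318594)]
[ 0.5475 -0.2587  1.3243] [np.float64(0.055122548543217555), np.float64(0.2219624836079594)]
```

```bash
cat >> h.py <<'E'
def tool(yaw,tilt):  # tool x at yaw(deg); tilt about closing axis c (dir yaw-90), deg; negative = body toward +u
    y=np.radians(yaw); B=R.from_matrix(np.c_[[np.cos(y),np.sin(y),0],[np.sin(y),-np.cos(y),0],[0,0,-1]])
    return R.from_rotvec(np.radians(tilt)*np.array([np.sin(y),-np.cos(y),0]))*B
def frac(p,Rt):
    o=get_obs(); return np.round(np.r_[(np.array(p)-o["position"])/.6,(Rt*R.from_quat(o["ee_rot"]).inv()).as_rotvec()/np.pi],4)
E
python3 - <<'E'
from h import *
yaw=77.5;u=np.array([np.cos(np.radians(yaw)),np.sin(np.radians(yaw)),0]);T=tool(yaw,-55);z=T.apply([0,0,1]);print(z)
G=np.array([.5475,-.26,.08])+.006*u
tcp=G+.022*z
print(tcp,"pre",frac(tcp-.1*z,T),"grasp shift",.1*z/.6)
E
```

```text
[-0.1773 -0.7997 -0.5736]
[ 0.5449 -0.2717  0.0674] pre [ 0.0234  0.0746 -0.2922 -0.3003  0.0556 -0.0203] grasp shift [-0.0295 -0.1333 -0.0956]
```

Call:
{"name": "step_arm", "arguments": {
  "commands": [85.4,0.023,0.075,0,-0.06,0.011,-0.004,85.4,0.023,0.12,0,-0.12,0.022,-0.008,85.4,0.023,0.12,-0.05,-0.18,0.033,-0.012,85.4,0.023,0.12,-0.1,-0.24,0.044,-0.016,85.4,0.023,0.12,-0.15,-0.3,0.056,-0.02,85.4,0.023,0.1,-0.2,-0.3,0.056,-0.02,85.4,0.023,0.075,-0.292,-0.3,0.056,-0.02,85.4,0.023,0.075,-0.292,-0.3,0.056,-0.02,85.4,0.023,0.075,-0.292,-0.3,0.056,-0.02,85.4,0.023,0.075,-0.292,-0.3,0.056,-0.02]
}}

```text
clock: 2.65
position: [0.5643, -0.1896, 0.1276]
ee_rot: [0.692, 0.556, -0.359, 0.289]
ft_force: [1.0, -0.4, 1.0]
grip_width: 0.999
grasp_force: 0.0
```

```bash
python3 -c "
from h import *
snap('w2');print(R.from_quat(get_obs()['ee_rot']).as_matrix()[:,2])"
```

```text
{'clock': np.float64(2.65), 'joint_pos': array([ 0.094,  0.62 , -0.392,  1.648,  1.011,  1.605, -0.859]), 'position': array([ 0.564, -0.19 ,  0.128]), 'ee_rot': array([ 0.692,  0.556, -0.359,  0.289]), 'ft_force': array([ 0.971, -0.385,  0.958]), 'grip_width': np.float64(0.999), 'grasp_force': np.float64(0.0)}
[-0.1753 -0.7987 -0.5756]
```

View pics/w2.png

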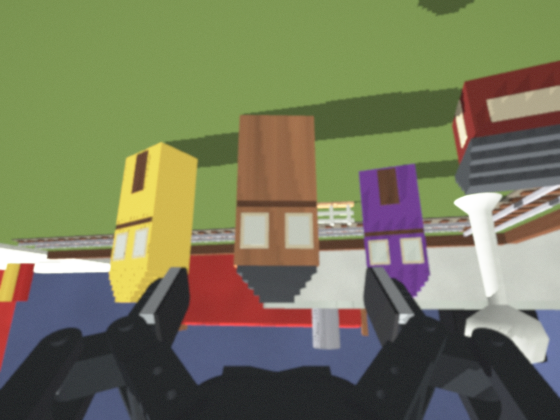

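The tower is centred between the fingers (columns 237–320, centre 278) and squarely aligned. I'll advance along the tool axis.

Call:
{"name": "step_arm", "arguments": {
  "commands": [85.4,-0.01,-0.044,-0.032,0,0,0,85.4,-0.02,-0.088,-0.064,0,0,0,85.4,-0.0295,-0.133,-0.096,0,0,0,85.4,-0.0295,-0.133,-0.096,0,0,0,75,-0.0295,-0.133,-0.096,0,0,0,66,-0.0295,-0.133,-0.096,0,0,0,50,-0.0295,-0.133,-0.096,0,0,0,50,-0.0295,-0.133,-0.096,0,0,0,50,-0.0295,-0.133,-0.096,0,0,0,50,-0.0295,-0.133,-0.096,0,0,0],
  "squeeze": 30
}}

```text
clock: 3.95
position: [0.5465, -0.2691, 0.0685]
ee_rot: [0.691, 0.557, -0.36, 0.289]
ft_force: [1.1, 3.8, 6.4]
grip_width: 0.699
grasp_force: 32.8
```

```bash
python3 - <<'E'
from h import *
snap('w3')
print(R.from_quat(get_obs()['ee_rot']).as_matrix())
E
```

```text
{'clock': np.float64(3.95), 'joint_pos': array([ 0.184,  0.663, -0.337,  1.727,  1.093,  1.454, -0.885]), 'position': array([ 0.547, -0.269,  0.068]), 'ee_rot': array([ 0.691,  0.557, -0.36 ,  0.289]), 'ft_force': array([1.095, 3.826, 6.407]), 'grip_width': np.float64(0.699), 'grasp_force': np.float64(32.829)}
[[ 0.1216  0.977  -0.1754]
 [ 0.5618 -0.2134 -0.7993]
 [-0.8183 -0.0013 -0.5748]]
```

Call:
{"name": "step_arm", "arguments": {
  "commands": [50,0,0,0.03,0,0,0,50,0,0,0.08,0,0,0,50,0,0,0.13,0.02,-0.004,0,50,0.001,0.02,0.167,0.06,-0.013,0,50,0.002,0.04,0.167,0.11,-0.024,0,50,0.003,0.06,0.167,0.16,-0.035,0,50,0.004,0.08,0.167,0.21,-0.046,0,50,0.005,0.1,0.167,0.26,-0.058,0,50,0.006,0.12,0.167,0.31,-0.069,0,50,0.007,0.145,0.167,0.35,-0.077,0],
  "squeeze": 40
}}

```text
clock: 5.25
position: [0.5495, -0.1837, 0.1691]
ee_rot: [0.776, 0.625, 0.067, -0.053]
ft_force: [-0.8, 0.2, -1.4]
grip_width: 0.697
grasp_force: 44.2
```

```bash
python3 - <<'E'
from h import *
o=get_obs(); print({k:np.round(o[k],3) for k in ["joint_pos","position","ft_force","grip_width","grasp_force"]})
M=R.from_quat(o['ee_rot']).as_matrix();print(M)
print(frac([.551,-.181,.030],tool(77.5,35)))
E
```

```text
{'joint_pos': array([ 0.794,  0.35 , -0.552,  1.626,  0.011,  1.223,  0.051]), 'position': array([ 0.549, -0.184,  0.169]), 'ft_force': array([-0.786,  0.204, -1.376]), 'grip_width': np.float64(0.697), 'grasp_force': np.float64(44.178)}
[[ 0.2099  0.977   0.037 ]
 [ 0.9629 -0.2132  0.1657]
 [ 0.1698  0.0008 -0.9855]]
[ 0.0026  0.0045 -0.2318  0.1369 -0.0299 -0.001 ]
```

Call:
{"name": "step_arm", "arguments": {
  "commands": [50,0.001,0.001,-0.01,0.05,-0.011,0,50,0.002,0.003,-0.03,0.1,-0.022,0,50,0.0026,0.0045,-0.06,0.1375,-0.03,-0.001,50,0.0026,0.0045,-0.1,0.1375,-0.03,-0.001,50,0.0026,0.0045,-0.14,0.1375,-0.03,-0.001,50,0.0026,0.0045,-0.18,0.1375,-0.03,-0.001,50,0.0026,0.0045,-0.21,0.1375,-0.03,-0.001,50,0.0026,0.0045,-0.231,0.1375,-0.03,-0.001,50,0.0026,0.0045,-0.231,0.1375,-0.03,-0.001,50,0.0026,0.0045,-0.231,0.1375,-0.03,-0.001]
}}

```text
clock: 6.5
position: [0.5517, -0.1802, 0.0299]
ee_rot: [0.743, 0.598, 0.234, -0.188]
ft_force: [-0.4, -0.4, -1.2]
grip_width: 0.699
grasp_force: 44.2
```

```bash
python3 - <<'E'
from h import *
o=get_obs(); print({k:np.round(o[k],4) for k in ["joint_pos","position","ft_force","torque"]})
M=R.from_quat(o['ee_rot']).as_matrix();print(M)
s=camera("side");t=camera("top")
r=lambda im,x,y,w,h,f:cv2.resize(im[y:y+h,x:x+w],None,fx=f,fy=f,interpolation=cv2.INTER_CUBIC)
q=proj("side",[.55,-.185,.02])[0].astype(int);print(q)
cv2.imwrite("pics/s4.png",cv2.cvtColor(r(s,q[0]-70,q[1]-60,140,110,5),cv2.COLOR_RGB2BGR))
E
```

```text
{'joint_pos': array([ 0.9861,  0.6823, -0.5648,  1.641 , -0.2681,  1.0965,  0.4273]), 'position': array([ 0.5517, -0.1802,  0.0299]), 'ft_force': array([-0.353 , -0.423 , -1.1847]), 'torque': array([-0.7706,  0.1458,  0.0069])}
[[ 0.1761  0.9767  0.1226]
 [ 0.8009 -0.2146  0.559 ]
 [ 0.5722 -0.0002 -0.8201]]
[311 178]
```

View pics/s4.png

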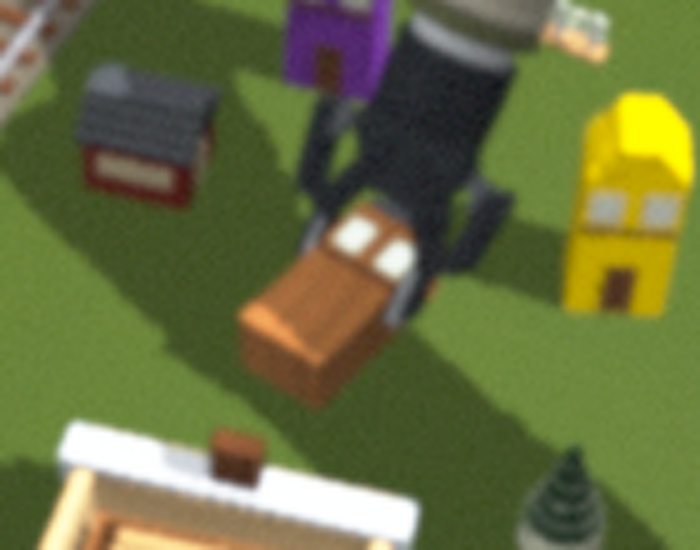

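The tower is held level about 17 mm above the board, windows up, clear of everything. I'll lower it slowly.

Call:
{"name": "step_arm", "arguments": {
  "commands": [50,0,0,-0.005,0,0,0,50,0,0,-0.01,0,0,0,50,0,0,-0.015,0,0,0,50,0,0,-0.019,0,0,0,50,0,0,-0.022,0,0,0,50,0,0,-0.024,0,0,0,50,0,0,-0.0255,0,0,0,50,0,0,-0.0265,0,0,0,50,0,0,-0.0265,0,0,0,50,0,0,-0.0265,0,0,0]
}}

```text
clock: 7.85
position: [0.5512, -0.1801, 0.0161]
ee_rot: [0.743, 0.598, 0.234, -0.189]
ft_force: [-15.4, -2.7, 27.5]
grip_width: 0.698
grasp_force: 46.5
```

Call:
{"name": "step_arm", "arguments": {
  "commands": [50,0,0,0.001,0,0,0,50,0,0,0.002,0,0,0,50,0,0,0.003,0,0,0,50,0,0,0.003,0,0,0,50,0,0,0.003,0,0,0,50,0,0,0.003,0,0,0,50,0,0,0.003,0,0,0,50,0,0,0.003,0,0,0,50,0,0,0.003,0,0,0,50,0,0,0.003,0,0,0]
}}

```text
clock: 9.1
position: [0.5512, -0.1801, 0.0162]
ee_rot: [0.743, 0.598, 0.234, -0.189]
ft_force: [-6.4, -1.2, 11.4]
grip_width: 0.701
grasp_force: 45.2
```

```bash
python3 - <<'E'
from h import *
o=get_obs(); print({k:np.round(o[k],4) for k in ["position","ft_force","torque"]})
s=camera("side")
r=lambda im,x,y,w,h,f:cv2.resize(im[y:y+h,x:x+w],None,fx=f,fy=f,interpolation=cv2.INTER_CUBIC)
cv2.imwrite("pics/s5.png",cv2.cvtColor(r(s,276,143,70,55,10),cv2.COLOR_RGB2BGR))
E
```

```text
{'position': array([ 0.5512, -0.1801,  0.0162]), 'ft_force': array([-6.4454, -1.1826, 11.4011]), 'torque': array([0.5656, 0.799 , 0.6738])}
```

View pics/s5.png

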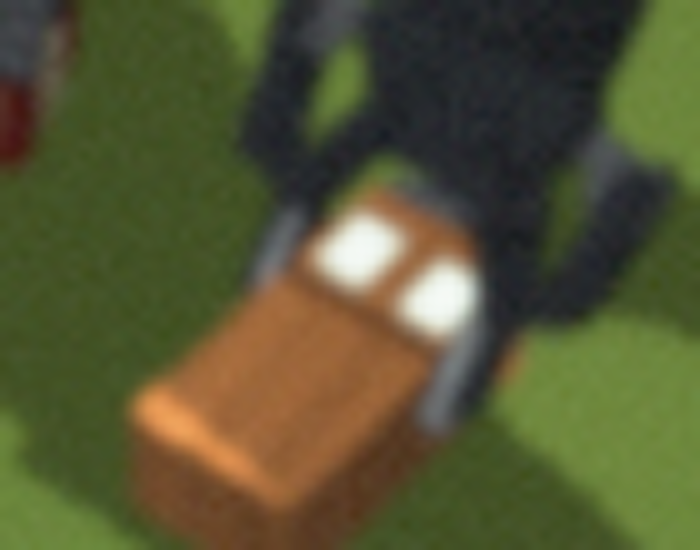

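The tower lies flat on the board with windows up and light contact force. I'll ease off the remaining force and open.

Call:
{"name": "step_arm", "arguments": {
  "commands": [50,0,0,0.001,0,0,0,50,0,0,0.0015,0,0,0,59,0,0,0.0015,0,0,0,62,0,0,0.0015,0,0,0,66,0,0,0.0015,0,0,0,72,0,0,0.0015,0,0,0,78,0,0,0.0015,0,0,0,85.4,0,0,0.0015,0,0,0,85.4,0,0,0.0015,0,0,0,85.4,0,0,0.0015,0,0,0],
  "squeeze": 20
}}

```text
clock: 10.4
position: [0.5513, -0.1801, 0.0159]
ee_rot: [0.744, 0.598, 0.233, -0.188]
ft_force: [-0.2, 0.3, 0.6]
grip_width: 1.001
grasp_force: 0.0
```

```bash
python3 - <<'E'
from h import *
T=tool(77.5,35.1);z=T.apply([0,0,1]);print(-.1*z/.6)
# vertical tool, over tower centre at (.550,-.184), TCP z .2
o=get_obs();p1=o["position"]-.1*z
print(p1, frac([.55,-.215,.25],tool(77.5,0)))
E
```

```text
[-0.0207 -0.0936  0.1364]
[ 0.5388 -0.2362  0.0977] [-0.0021 -0.0581  0.3901 -0.1895  0.0415 -0.0004]
```

Call:
{"name": "step_arm", "arguments": {
  "commands": [85.4,-0.005,-0.023,0.034,0,0,0,85.4,-0.01,-0.047,0.068,0,0,0,85.4,-0.021,-0.094,0.136,0,0,0,85.4,-0.021,-0.094,0.2,-0.05,0.011,0,85.4,-0.01,-0.07,0.26,-0.1,0.022,0,85.4,-0.002,-0.058,0.33,-0.15,0.033,0,85.4,-0.002,-0.058,0.39,-0.19,0.0415,0,85.4,-0.002,-0.058,0.39,-0.19,0.0415,0,85.4,-0.002,-0.058,0.39,-0.19,0.0415,0,85.4,-0.002,-0.058,0.39,-0.19,0.0415,0]
}}

```text
clock: 11.65
position: [0.549, -0.2161, 0.2483]
ee_rot: [0.78, 0.626, -0.001, -0.001]
ft_force: [-0.2, -0.5, -0.4]
grip_width: 0.998
grasp_force: 0.0
```

```bash
python3 - <<'E'
from h import *
snap('w6')
im=cv2.cvtColor(camera("top"),cv2.COLOR_RGB2BGR); cv2.imwrite("pics/top6.png",im)
E
```

```text
{'clock': np.float64(11.65), 'joint_pos': array([ 0.712,  0.291, -0.509,  1.509,  0.143,  1.382, -0.026]), 'position': array([ 0.549, -0.216,  0.248]), 'ee_rot': array([ 0.78 ,  0.626, -0.001, -0.001]), 'ft_force': array([-0.163, -0.508, -0.45 ]), 'grip_width': np.float64(0.998), 'grasp_force': np.float64(0.0)}
```

View pics/w6.png

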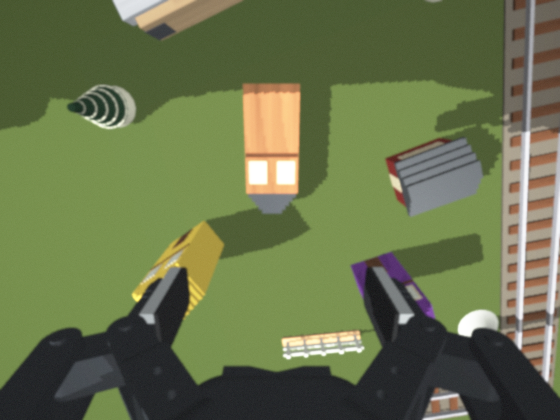

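The tower lies flat, windows up: base corners at (243,84) and (300,84), eaves at (246,194) and (299,194). I'll locate it and compute the regrasp.

```bash
python3 - <<'E'
from h import *
d=np.load("pics/w6.npz");par=(d["K"],d["E"])
# lying: local x along base direction, z=.044 top face
L=np.array([(.0725,-.03,.044),(.0725,.03,.044),(-.0475,-.03,.044),(-.0475,.03,.044),(-.0725,-.012,.044),(-.0725,.012,.044)])
q=np.array([(243,84),(300,84),(246,194),(299,194),(263,213),(282,213)],float)
for Lx in (L*[1,-1,1],L):
    s=least_squares(lambda p:(wproj(par,w2(p,Lx))-q).ravel(),[.55,-.185,1.35]);print(s.x,np.degrees(s.x[2]),np.abs(s.fun).max(),s.fun.reshape(-1,2))
    if abs(s.fun).max()<6: b=s.x
# grip 5 mm toward the base from centre of mass... use centre
yaw=np.degrees(b[2]);print(frac([b[0],b[1],.016],tool(yaw,0)))
E
```

```text
[ 0.5495 -0.1849  1.355 ] 77.63536990791427 1.14061177779314 [[ 0.0627 -0.0015]
 [ 0.0452 -0.2272]
 [ 0.9352 -0.3572]
 [-1.1406 -0.4802]
 [-0.4206  0.5832]
 [ 0.5077  0.5408]]
[ 0.5492 -0.1862  1.3583] 77.82611680134237 57.186425118133855 [[ 56.7215   0.9787]
 [-57.1864   1.4069]
 [ 51.9113   0.4813]
 [-51.9539   0.7662]
 [ 19.6431   1.5073]
 [-19.2626   1.6118]]
[ 0.0004  0.0516 -0.3877  0.     -0.0008  0.0009]
```

Call:
{"name": "step_arm", "arguments": {
  "commands": [85.4,-0.006,0.08,0.1,0,0,0,85.4,-0.012,0.17,0.136,0,0,0,85.4,-0.018,0.26,0.136,0,0,0,85.4,-0.024,0.35,0.136,0,0,0,85.4,-0.03,0.44,0.136,0,0,0,85.4,-0.032,0.527,0.136,0,0,0,85.4,-0.032,0.527,0.136,0,0,0,85.4,-0.032,0.527,0.136,0,0,0,85.4,-0.032,0.527,0.136,0,0,0,85.4,-0.032,0.527,0.136,0,0,0]
}}

```text
clock: 13.0
position: [0.5311, 0.1001, 0.3314]
ee_rot: [0.78, 0.626, -0.001, 0.0]
ft_force: [-0.5, -0.1, -0.1]
grip_width: 1.0
grasp_force: 0.0
```

```bash
cat > tray.py <<'E'
from h import *
from scipy.optimize import minimize
import sys
im,par=snap('w7')
b,g,r=[im[...,i].astype(int) for i in range(3)]
m=((r>g)|((b>150)&(r>150))).astype(np.uint8)
m=cv2.morphologyEx(m,cv2.MORPH_OPEN,np.ones((3,3))); n,l,st,_=cv2.connectedComponentsWithStats(m)
c=wproj(par,[.516,.128,.03])[0]; print("tray centre px",c); k=l[int(c[1]),int(c[0])]
print("comp",k,st[k])
f=4; M=cv2.resize((l==k).astype(np.float32),None,fx=f,fy=f,interpolation=cv2.INTER_LINEAR)>.5; M=cv2.morphologyEx(M.astype(np.uint8),cv2.MORPH_CLOSE,np.ones((25,25)))
cs,_=cv2.findContours(M,cv2.RETR_EXTERNAL,cv2.CHAIN_APPROX_SIMPLE); cv2.drawContours(M,cs,-1,1,-1)
bx=np.array([(sx*.0925,sy*.155,z) for sx in(1,-1) for sy in(1,-1) for z in(0,.058)])
def hull(img,P):
    q=((wproj(par,P)+.5)*f-.5); cv2.fillConvexPoly(img,cv2.convexHull(q.astype(np.float32)).round().astype(np.int32),1)
def bar(p,t): return w2(p,np.array([(sx*.1,-.137+t+sy*.012,z) for sx in(1,-1) for sy in(1,-1) for z in(.0595,.0675)]))
def grip(p,t): return w2(p,np.array([(sx*.015,-.137+t+sy*.008,z) for sx in(1,-1) for sy in(1,-1) for z in(.0675,.1035)]))
def cost(v):
    p=v[:3]; I=np.zeros_like(M)
    for P in (w2(p,bx),bar(p,v[3]),grip(p,v[3])): hull(I,P)
    return (I!=M).sum()/M.sum()
x0=np.array([.516,.128,.173,.004]); S=np.vstack([x0]+[x0+d for d in np.diag([.008,.008,.03,.008])])
s=minimize(cost,x0,method="Nelder-Mead",options=dict(initial_simplex=S,xatol=1e-5,fatol=1e-6)); print(s.x,s.fun,cost(x0))
I=np.zeros_like(M)
for P in (w2(s.x[:3],bx),bar(s.x[:3],s.x[3])): hull(I,P)
dbg=cv2.resize(im,None,fx=f,fy=f); cv2.drawContours(dbg,cv2.findContours(I,cv2.RETR_EXTERNAL,cv2.CHAIN_APPROX_SIMPLE)[0],-1,(255,0,255),2)
# predicted bay strips and grip
for P in ([(.0825,-.036,.022),(-.0825,-.036,.022)],[(.0825,.036,.022),(-.0825,.036,.022)],[(.0825,-.036,.008),(.0825,.036,.008)]):
    q=((wproj(par,w2(s.x[:3],np.array(P)))+.5)*f).astype(int); cv2.line(dbg,tuple(map(int,q[0])),tuple(map(int,q[1])),(255,0,255),2)
q=((wproj(par,grip(s.x[:3],s.x[3]))+.5)*f).astype(np.int32); cv2.polylines(dbg,[cv2.convexHull(q)],True,(255,0,255),2)
y,x=max(0,int(c[1]*f)-480),max(0,int(c[0]*f)-640)
cv2.imwrite("pics/w7d.png",cv2.resize(dbg[y:y+960,x:x+1280],(800,600),interpolation=cv2.INTER_AREA))
E
python3 tray.py
```

```text
{'clock': np.float64(13.0), 'joint_pos': array([ 0.367,  0.174, -0.726,  1.487,  0.116,  1.526, -0.576]), 'position': array([0.531, 0.1  , 0.331]), 'ee_rot': array([ 0.78 ,  0.626, -0.001,  0.   ]), 'ft_force': array([-0.48 , -0.054, -0.105]), 'grip_width': np.float64(1.0), 'grasp_force': np.float64(0.0)}
tray centre px [262.5521 147.2434]
comp 1 [  144     0   223   266 33460]
[0.5165 0.1301 0.1745 0.003 ] 0.015190462019195 0.02409790938174243
```

The tray fit gives (0.5165, 0.130, 0.1745 rad) and the bar at 3 mm, in agreement with the top view. Back to the tower to regrasp it.

Call:
{"name": "step_arm", "arguments": {
  "commands": [85.4,0.005,-0.09,-0.05,0,0,0,85.4,0.01,-0.18,-0.1,0,0,0,85.4,0.015,-0.27,-0.15,0,0,0,85.4,0.02,-0.36,-0.2,0,0,0,85.4,0.025,-0.45,-0.25,0,0,0,85.4,0.031,-0.475,-0.32,0,0,0,85.4,0.031,-0.475,-0.38,0,0,0,85.4,0.031,-0.475,-0.42,0,0,0,85.4,0.031,-0.475,-0.42,0,0,0,85.4,0.031,-0.475,-0.42,0,0,0]
}}

```text
clock: 14.3
position: [0.5501, -0.184, 0.0807]
ee_rot: [0.78, 0.626, -0.0, 0.001]
ft_force: [0.6, -1.1, 0.4]
grip_width: 1.0
grasp_force: 0.0
```

```bash
python3 -c "
from h import *
print(get_obs()['position'],frac([.5495,-.185,.017],tool(77.6,0)))"
```

```text
[ 0.5501 -0.184   0.0807] [-0.0009 -0.0017 -0.1062  0.0006  0.0002  0.0002]
```

Call:
{"name": "step_arm", "arguments": {
  "commands": [85.4,-0.001,-0.002,-0.03,0,0,0,85.4,-0.001,-0.002,-0.06,0,0,0,85.4,-0.001,-0.002,-0.09,0,0,0,85.4,-0.001,-0.002,-0.106,0,0,0,75,-0.001,-0.002,-0.106,0,0,0,66,-0.001,-0.002,-0.106,0,0,0,50,-0.001,-0.002,-0.106,0,0,0,50,-0.001,-0.002,-0.106,0,0,0,50,-0.001,-0.002,-0.106,0,0,0,50,-0.001,-0.002,-0.106,0,0,0],
  "squeeze": 35
}}

```text
clock: 15.55
position: [0.5495, -0.185, 0.0168]
ee_rot: [0.779, 0.626, -0.0, 0.001]
ft_force: [-1.4, 0.7, 6.4]
grip_width: 0.691
grasp_force: 39.2
```

```bash
python3 - <<'E'
from h import *
o=get_obs();print(o["position"],o["joint_pos"],o["ft_force"])
# tower +base axis = tool x at 77.6 -> tray x at 10.0 deg
print(frac([.5165,.1295,.150],tool(10.0,0)))
E
```

```text
[ 0.5495 -0.185   0.0168] [ 0.6395  0.4946 -0.4824  1.7716  0.278   0.9418 -0.1754] [-1.3854  0.6896  6.3897]
[-0.055   0.5242  0.222   0.0007 -0.0002 -0.3754]
```

Call:
{"name": "step_arm", "arguments": {
  "commands": [50,0,0,0.04,0,0,0,50,0,0,0.12,0,0,0,50,0,0.02,0.2,0,0,-0.03,50,-0.01,0.1,0.24,0,0,-0.08,50,-0.02,0.18,0.24,0,0,-0.13,50,-0.03,0.26,0.24,0,0,-0.18,50,-0.04,0.34,0.24,0,0,-0.23,50,-0.05,0.42,0.24,0,0,-0.28,50,-0.055,0.48,0.24,0,0,-0.33,50,-0.055,0.524,0.24,0,0,-0.375]
}}

```text
clock: 16.8
position: [0.5151, 0.1313, 0.1598]
ee_rot: [0.996, 0.086, -0.001, -0.0]
ft_force: [0.0, -0.3, -2.1]
grip_width: 0.694
grasp_force: 38.6
```

```bash
python3 - <<'E'
from h import *
o=get_obs();print(o["position"],o["joint_pos"],o["ft_force"],o["grip_width"]*85.4,o["grasp_force"])
print(frac([.5165,.1295,.045],tool(10.0,0)))
im=cv2.cvtColor(camera("wrist"),cv2.COLOR_RGB2BGR);cv2.imwrite("pics/w8.png",im)
E
```

```text
[0.5151 0.1313 0.1598] [ 0.182   0.2332 -0.5829  1.7738  0.1375  1.1772 -1.8398] [ 0.0399 -0.3006 -2.0601] 59.27826067977956 38.632054924964905
[ 0.0023 -0.003  -0.1914  0.     -0.0006  0.0006]
```

Call:
{"name": "step_arm", "arguments": {
  "commands": [50,0.002,-0.003,-0.02,0,0,0,50,0.002,-0.003,-0.05,0,0,0,50,0.002,-0.003,-0.08,0,0,0,50,0.002,-0.003,-0.11,0,0,0,50,0.002,-0.003,-0.135,0,0,0,50,0.002,-0.003,-0.155,0,0,0,50,0.002,-0.003,-0.175,0,0,0,50,0.002,-0.003,-0.19,0,0,0,50,0.002,-0.003,-0.19,0,0,0,50,0.002,-0.003,-0.19,0,0,0]
}}

```text
clock: 18.1
position: [0.5174, 0.1278, 0.0463]
ee_rot: [0.996, 0.088, -0.0, -0.0]
ft_force: [-0.9, -0.1, -2.4]
grip_width: 0.697
grasp_force: 38.6
```

```bash
python3 - <<'E'
from h import *
o=get_obs();print(o["position"],o["ft_force"],o["torque"])
print(frac([.5165,.1295,.027],tool(10.0,0)))
E
```

```text
[0.5174 0.1278 0.0463] [-0.8741 -0.1135 -2.4167] [-0.0039 -0.0135 -0.0112]
[-0.0014  0.0028 -0.0322 -0.     -0.0003 -0.0004]
```

Call:
{"name": "step_arm", "arguments": {
  "commands": [50,-0.0014,0.0028,-0.005,0,0,0,50,-0.0014,0.0028,-0.011,0,0,0,50,-0.0014,0.0028,-0.017,0,0,0,50,-0.0014,0.0028,-0.022,0,0,0,50,-0.0014,0.0028,-0.026,0,0,0,50,-0.0014,0.0028,-0.029,0,0,0,50,-0.0014,0.0028,-0.032,0,0,0,50,-0.0014,0.0028,-0.034,0,0,0,50,-0.0014,0.0028,-0.034,0,0,0,50,-0.0014,0.0028,-0.034,0,0,0]
}}

```text
clock: 19.35
position: [0.5163, 0.1294, 0.0256]
ee_rot: [0.996, 0.088, -0.001, -0.0]
ft_force: [-0.2, -0.1, -1.5]
grip_width: 0.698
grasp_force: 38.6
```

Call:
{"name": "step_arm", "arguments": {
  "commands": [50,0,0,-0.0005,0,0,0,50,0,0,-0.001,0,0,0,50,0,0,-0.0015,0,0,0,50,0,0,-0.002,0,0,0,50,0,0,-0.002,0,0,0,50,0,0,-0.002,0,0,0,50,0,0,-0.002,0,0,0,50,0,0,-0.002,0,0,0,50,0,0,-0.002,0,0,0,50,0,0,-0.002,0,0,0]
}}

```text
clock: 20.6
position: [0.5162, 0.1294, 0.0248]
ee_rot: [0.996, 0.088, -0.001, 0.0]
ft_force: [-3.3, -0.4, 5.1]
grip_width: 0.693
grasp_force: 39.6
```

Floor contact came at the expected height (TCP 0.0248). I'll release with a limited opening and rise.

Call:
{"name": "step_arm", "arguments": {
  "commands": [57,0,0,0,0,0,0,60,0,0,0,0,0,0,62,0,0,0,0,0,0,65,0,0,0,0,0,0,68,0,0,0,0,0,0,70,0,0,0,0,0,0,70,0,0,0,0,0,0,70,0,0,0.01,0,0,0,70,0,0,0.03,0,0,0,70,0,0,0.06,0,0,0],
  "squeeze": 20
}}

```text
clock: 21.85
position: [0.5162, 0.1294, 0.0614]
ee_rot: [0.996, 0.088, -0.001, -0.0]
ft_force: [1.2, -0.5, 0.2]
grip_width: 0.823
grasp_force: 0.0
```

Call:
{"name": "step_arm", "arguments": {
  "commands": [70,0,0,0.08,0,0,0,70,0,0,0.16,0,0,0,70,0,0,0.26,0,0,0,70,0,0,0.36,0,0,0,70,-0.06,0,0.44,0,0,0,70,-0.1,0,0.44,0,0,0,70,-0.1,0,0.44,0,0,0,70,-0.1,0,0.44,0,0,0,70,-0.1,0,0.44,0,0,0,70,-0.1,0,0.44,0,0,0]
}}

```text
clock: 23.1
position: [0.4564, 0.1293, 0.3239]
ee_rot: [0.996, 0.088, -0.001, -0.0]
ft_force: [-0.1, 0.4, -0.5]
grip_width: 0.822
grasp_force: 0.0
```

```bash
sed -e "s/'w7'/'w9'/" -e 's#pics/w7d#pics/w9d#' tray.py > tray2.py; python3 tray2.py; python3 - <<'E'
from h import *
print(frac([.5165+.134*np.sin(.1745),.1295-.134*np.cos(.1745),.16],tool(10,0)))
E
```

```text
{'clock': np.float64(23.1), 'joint_pos': array([ 0.237, -0.007, -0.597,  1.658, -0.005,  1.492, -1.755]), 'position': array([0.456, 0.129, 0.324]), 'ee_rot': array([ 0.996,  0.088, -0.001, -0.   ]), 'ft_force': array([-0.115,  0.424, -0.545]), 'grip_width': np.float64(0.822), 'grasp_force': np.float64(0.0)}
tray centre px [285.2626 121.6816]
comp 2 [  156    33   260   167 36589]
[0.5162 0.13   0.1753 0.0024] 0.010711399905730255 0.020310080129284223
[ 0.139  -0.2197 -0.2733 -0.0001 -0.0008 -0.0004]
```

View pics/w9d.png

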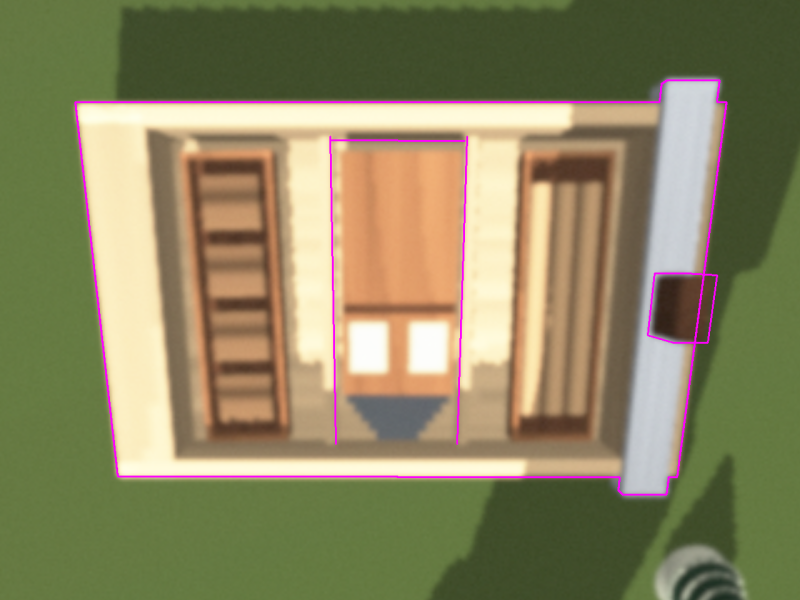

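The tower lies flat and centred in the bay between the strips, and both wagons are in place. Now the bar grip.

Call:
{"name": "step_arm", "arguments": {
  "commands": [50,0.05,-0.08,-0.05,0,0,0,50,0.1,-0.16,-0.12,0,0,0,50,0.139,-0.22,-0.19,0,0,0,50,0.139,-0.22,-0.25,0,0,0,50,0.139,-0.22,-0.3,0,0,0,50,0.139,-0.22,-0.35,0,0,0,50,0.139,-0.22,-0.385,0,0,0,50,0.139,-0.22,-0.405,0,0,0,50,0.139,-0.22,-0.416,0,0,0,50,0.139,-0.22,-0.416,0,0,0]
}}

```text
clock: 24.4
position: [0.5397, -0.0026, 0.0749]
ee_rot: [0.996, 0.088, -0.001, -0.0]
ft_force: [0.3, -0.1, 0.6]
grip_width: 0.588
grasp_force: 0.0
```

Call:
{"name": "step_arm", "arguments": {
  "commands": [40,0,0,0,0,0,0,32,0,0,0,0,0,0,26,0,0,0,0,0,0,22,0,0,0,0,0,0,18,0,0,0,0,0,0,15,0,0,0,0,0,0,10,0,0,0,0,0,0,10,0,0,0,0,0,0,10,0,0,0,0,0,0,10,0,0,0,0,0,0],
  "squeeze": 20
}}

```text
clock: 25.65
position: [0.5396, -0.0027, 0.0748]
ee_rot: [0.996, 0.088, -0.001, -0.0]
ft_force: [-0.6, -0.3, 3.8]
grip_width: 0.186
grasp_force: 19.7
```

```bash
python3 - <<'E'
from h import *
o=get_obs();print(o["position"],o["ft_force"],o["torque"],o["grip_width"]*85.4)
a=.1749;P=np.array(o["position"][:2])-[.5163,.1298];n=np.array([-np.sin(a),np.cos(a)])
t=P@n+.137;print("bar travel",t,"to go",(.274-t),(.274-t)*n/.6)
E
```

```text
[ 0.5396 -0.0027  0.0748] [-0.618  -0.2949  3.7655] [-0.1311  0.236   0.0029] 15.84719056030897
bar travel 0.002481793053111775 to go 0.2715182069468882 [-0.0787  0.4456]
```

Call:
{"name": "step_arm", "arguments": {
  "commands": [10,-0.003,0.017,0,0,0,0,10,-0.007,0.04,0,0,0,0,10,-0.0115,0.065,0,0,0,0,10,-0.016,0.09,0,0,0,0,10,-0.02,0.115,0,0,0,0,10,-0.025,0.14,0,0,0,0,10,-0.029,0.165,0,0,0,0,10,-0.0335,0.19,0,0,0,0,10,-0.0375,0.2125,0,0,0,0,10,-0.0375,0.2125,0,0,0,0]
}}

```text
clock: 26.9
position: [0.5166, 0.1271, 0.0748]
ee_rot: [0.996, 0.089, -0.001, -0.001]
ft_force: [-3.0, 0.8, 5.7]
grip_width: 0.182
grasp_force: 20.8
```

Call:
{"name": "step_arm", "arguments": {
  "commands": [10,-0.003,0.017,0,0,0,0,10,-0.007,0.04,0,0,0,0,10,-0.0115,0.065,0,0,0,0,10,-0.016,0.09,0,0,0,0,10,-0.02,0.115,0,0,0,0,10,-0.025,0.14,0,0,0,0,10,-0.029,0.165,0,0,0,0,10,-0.0335,0.19,0,0,0,0,10,-0.037,0.21,0,0,0,0,10,-0.037,0.21,0,0,0,0]
}}

```text
clock: 28.15
position: [0.4944, 0.252, 0.0748]
ee_rot: [0.996, 0.088, -0.001, -0.001]
ft_force: [-4.2, 1.0, 6.8]
grip_width: 0.181
grasp_force: 21.6
```

```bash
python3 - <<'E'
from h import *
o=get_obs();print(o["position"],o["ft_force"],o["torque"],o["grip_width"]*85.4)
a=.1749;P=np.array(o["position"][:2])-[.5163,.1298];n=np.array([-np.sin(a),np.cos(a)])
t=P@n+.137;print("bar travel",t,"to go",(.274-t),(.274-t)*n/.6)
E
```

```text
[0.4944 0.252  0.0748] [-4.2151  1.0155  6.8235] [ 0.0725  0.8337 -0.1322] 15.480381928163848
bar travel 0.2611645338025854 to go 0.012835466197414602 [-0.0037  0.0211]
```

Call:
{"name": "step_arm", "arguments": {
  "commands": [10,-0.001,0.005,0,0,0,0,10,-0.0018,0.01,0,0,0,0,10,-0.0025,0.014,0,0,0,0,10,-0.003,0.017,0,0,0,0,10,-0.0033,0.019,0,0,0,0,10,-0.0037,0.021,0,0,0,0,10,-0.004,0.0225,0,0,0,0,10,-0.0041,0.0235,0,0,0,0,10,-0.0041,0.0235,0,0,0,0,10,-0.0041,0.0235,0,0,0,0]
}}

```text
clock: 29.4
position: [0.4922, 0.2642, 0.0748]
ee_rot: [0.996, 0.088, -0.001, 0.0]
ft_force: [-5.4, -3.1, 8.4]
grip_width: 0.186
grasp_force: 21.8
```

```bash
cat > tr.py <<'E'
from h import *
o=get_obs();print(o["position"],o["ft_force"],o["torque"],o["grip_width"]*85.4)
a=.1749;P=np.array(o["position"][:2])-[.5163,.1298];n=np.array([-np.sin(a),np.cos(a)]);print("bar travel",P@n+.137,"Fy tray",o["ft_force"][:2]@n)
E
python3 tr.py
```

```text
[0.4922 0.2642 0.0748] [-5.4034 -3.147   8.3686] [-0.5671  0.9689  0.0698] 15.848251644209746
bar travel 0.2735168693671829 Fy tray -2.1587870450801927
```

Call:
{"name": "step_arm", "arguments": {
  "commands": [10,-0.0003,0.0015,0,0,0,0,10,-0.0005,0.003,0,0,0,0,10,-0.0007,0.004,0,0,0,0,10,-0.0007,0.004,0,0,0,0,10,-0.0007,0.004,0,0,0,0,10,-0.0007,0.004,0,0,0,0,10,-0.0007,0.004,0,0,0,0,10,-0.0007,0.004,0,0,0,0,10,-0.0007,0.004,0,0,0,0,10,-0.0007,0.004,0,0,0,0]
}}

```text
clock: 30.65
position: [0.4921, 0.2642, 0.0748]
ee_rot: [0.996, 0.087, -0.002, 0.002]
ft_force: [-6.0, -11.3, 14.1]
grip_width: 0.184
grasp_force: 22.5
```

```bash
python3 tr.py
```

```text
[0.4921 0.2642 0.0748] [ -5.9844 -11.2615  14.1057] [-2.0972  1.2175  0.0982] 15.747847763760968
bar travel 0.2735356563464164 Fy tray -10.048393585385984
```

The bar is at its stop: the force rose and the position did not change. I'll relax, release and retreat.

Call:
{"name": "step_arm", "arguments": {
  "commands": [10,0.0003,-0.002,0,0,0,0,10,0.0005,-0.003,0,0,0,0,18,0.0005,-0.003,0,0,0,0,24,0.0005,-0.003,0,0,0,0,30,0.0005,-0.003,0,0,0,0,40,0.0005,-0.003,0,0,0,0,46,0.0005,-0.003,0,0,0,0,46,0.0005,-0.003,0.02,0,0,0,46,0.0005,-0.003,0.06,0,0,0,46,0.0005,-0.003,0.12,0,0,0]
}}

```text
clock: 31.9
position: [0.4919, 0.2654, 0.1476]
ee_rot: [0.996, 0.088, -0.001, 0.0]
ft_force: [-1.2, 0.1, 0.2]
grip_width: 0.536
grasp_force: 0.0
```

Call:
{"name": "step_arm", "arguments": {
  "commands": [46,0,0,0.08,0,0,0,46,0,0,0.16,0,0,0,46,0,0,0.24,0,0,0,46,-0.03,-0.1,0.3,0,0,0,46,-0.06,-0.2,0.3,0,0,0,46,-0.06,-0.22,0.3,0,0,0,46,-0.06,-0.22,0.3,0,0,0,46,-0.06,-0.22,0.3,0,0,0,46,-0.06,-0.22,0.3,0,0,0,46,-0.06,-0.22,0.3,0,0,0]
}}

```text
clock: 33.15
position: [0.4563, 0.1344, 0.3266]
ee_rot: [0.996, 0.089, -0.001, -0.0]
ft_force: [0.8, 0.4, 0.1]
grip_width: 0.537
grasp_force: 0.0
```

```bash
sed -e "s/'w7'/'w10'/" -e 's#pics/w7d#pics/w10d#' -e 's/\.173,\.004\]/.1745,.27]/' tray.py > tray3.py; python3 tray3.py
python3 - <<'E'
# compare tower/wagon place in w10 to w9 by warping w9 plane z=.045 -> w10
from h import *
A,B=[np.load(f"pics/{n}.npz") for n in("w9","w10")]
for z,(y0,y1) in ((.052,(-.034,.034)),):
    P=w2([.5163,.1298,.1749],np.array([(sx*.0725,sy*.03,z) for sx in(1,-1) for sy in(1,-1)]))
    D=np.float32([(0,0),(0,240),(580,0),(580,240)])
    w=[cv2.warpPerspective(cv2.imread(f"pics/{n}.png"),cv2.getPerspectiveTransform(wproj((d["K"],d["E"]),P).astype(np.float32),D),(580,240)) for n,d in (("w9",A),("w10",B))]
    g=[cv2.GaussianBlur(cv2.cvtColor(i,cv2.COLOR_BGR2GRAY).astype(np.float32),(0,0),3) for i in w]
    print("tower shift, 0.25mm units",cv2.phaseCorrelate(g[0],g[1],cv2.createHanningWindow((580,240),cv2.CV_32F)))
print(get_obs()["clock"],get_obs()["position"])
E
```

```text
{'clock': np.float64(33.15), 'joint_pos': array([ 0.157, -0.008, -0.53 ,  1.654, -0.005,  1.497, -1.765]), 'position': array([0.456, 0.134, 0.327]), 'ee_rot': array([ 0.996,  0.089, -0.001, -0.   ]), 'ft_force': array([0.776, 0.401, 0.104]), 'grip_width': np.float64(0.537), 'grasp_force': np.float64(0.0)}
tray centre px [288.8906 122.2712]
comp 2 [  161    34   258   167 36316]
[0.5167 0.13   0.1768 0.2739] 0.01039742637286241 0.026450221171082137
tower shift, 0.25mm units ((0.2775130190394748, -0.20888294403094676), 0.0705008422003852)
33.2 [0.4563 0.1342 0.3265]
```

The bar is at 0.274 m, the tower has not moved, and the robot is clear. Handing in.

```bash
python3 -c "
from workcell import *
print(hand_in())"
```

```text
the job is handed in; nothing more can be done
None
```

The job is handed in at about 33 s: the tower was laid on the board, released, regrasped and set flat in the middle bay, then the check bar was swept to its stop at 0.274 m, and camera checks showed the tower and tray unmoved afterwards.

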